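Hold a feed roller down in the V-rest

TASK

I want to push a gear onto the shaft stub of this feed roller. Lift the roller off the wooden rest, turn it so that its flat end butts against the end stop of the steel V-rest and the stub points away from it, and bed it down in both V-saddles. Then press it down in the V with about 10 N, gently and straight, so that it bears on both sides of the V, and finish while still holding it pressed like that, leaving the other things on the table where they are.

Things in the scene. Friction and masses are not known exactly. Their poses are not given: they have to be found in the camera images.
- roller_center (a point): Centre of the loose feed roller, half-way along its rubber cylinder and on its axis: black rubber cylinder, 40 mm diameter, 150 mm long, 0.18 to 0.33 kg. At one end a bare steel shaft stub, 16 mm diameter, sticks out 28 mm; the other end is a flat face. x axis: along the roller towards the stub (stub tip at x = +103 mm, flat face at x = -75 mm). It starts lying level, its axis 40 mm above the table.
- roller_flat_end (a point): Centre of the roller's flat end face (75 mm from roller_center, on the side away from the stub); axes as roller_center.
- wood_rest: Plywood rest, fixed, 130 x 60 mm, on which the roller starts. Origin: middle of its underside, on the table; x axis along the roller. Base board 8 mm thick; two notched blocks 20 mm long at x = +50 and -50 mm, 56 mm wide across, notch floor 20 mm high and notch sides 25 mm high, carry the roller near its ends; the 80 mm between the blocks is open, so that the roller's middle can be gripped across.
- v_rest: Steel V-rest, fixed, base plate 178 x 84 x 10 mm. Origin: on the table under the middle between its two V-saddles; x along the V, away from the end stop. Saddles 32 mm long at x = +51 and -51 mm, 64 mm wide, tops 40 mm high, 90 degree V; the 70 mm gap between them is open down to the base plate, for fingers. End stop: upright plate at the -x end, 9 mm thick, 56 mm wide, 61 mm high.
- v_rest_seat (a point): Where roller_center lies when the roller is fully seated and butted: x = 0, y = 0 of v_rest, 45 mm above the table; axes as v_rest. The stop's face is at x = -75 mm from here; the roller's stub must point to +x.
- v_rest_flank_left: The two sloping V-faces (one on each saddle) on the +y side of the V-rest, ground steel, oiled (friction about 0.15), fixed to it; origin and axes as v_rest. One contact line of the V.
- v_rest_flank_right: The two sloping V-faces on the -y side of the V-rest, the other contact line; origin and axes as v_rest.
- tape_roll: Bystander: roll of brown packing tape, 104 mm diameter, 48 mm high, loose; origin at the centre of its underside.
- date_stamp: Bystander: date stamp with a round handle, 34 x 32 x 87 mm, standing, loose; origin under its middle.
- probe_thermometer: Bystander: probe thermometer, 161 x 30 x 17 mm, lying, loose; origin at the middle of its underside.
Not all that is in view belongs to the job. What is meant by the part that bears roller_center is not turquoise, and is the larger of those in its own colour.

How it is judged:
By the outcome, as a careful person would: the job done as asked, in the order asked, and still so for the second after the job is handed in, while the arm keeps its last pose, push and grip.
It also fails if it takes over 61 s, if anything falls off the work surface, if the arm or the gripper's body presses on something with over 40 N, if the wrist force passes 120 N, or if a joint passes its speed limit or range.

ROBOT

A 6-joint arm with a two-finger parallel gripper is mounted at the origin on the work surface; the furniture and walls round the work are solid. World frame = base frame: x ahead of the robot, y to its left, z up, the work surface at z = 0. Lengths are in m, angles in rad, forces in N, time in s.
With the tool pointing down it reaches from about 0.35 to 0.775 m from the base axis. Payload 5.5 kg.
Tool frame: the origin (TCP) lies at the very end of the fingers, on their centre line; the grasp point (between the pads) lies 19 mm behind it; z points along the fingers, y is the direction in which the jaws open and shut (so a half turn about z gives the same grasp; the last joint's range is limited). The gripper opens to 85 mm and grips with 20 to 120 N. Pads are 22 mm wide; open, the fingers measure 114 mm over their backs; the gripper's body (76 mm by 85 mm) begins 54 mm behind the grasp point. The pads swing forward as they close: fully open they stand 13 mm farther back than shut.
Start: joints at [1.185, 0.313, 0.046, 1.304, 0, 1.431], TCP at [0.14, 0.558, 0.231] pointing down, gripper open.
Joint ranges: [-2.76, 2.76], [-0.86, 1.69], [-1.03, 1.26], [-2.2, 2.34], [-1.47, 1.5], [-3.14, 3.14]. Speed limits (rad/s): [2.57, 2.57, 3.14, 3.14, 3.14, 3.14].

INTERFACE

Orientations are given as a unit quaternion [w, x, y, z].
In Python, from workcell import get_state, read_camera, hand_in, find_in, silhouettes gives the robot as it stands. The module is installed in compiled form; this text tells all that it offers.
- The arm moves only by the tool send_rows, never from a script. Its argument "deltas" is a list that holds one entry, the list of rows, each a list of 6 numbers: the shift along the world's x, y, z in cm, then the turn, a rotation vector about the world's x, y, z in degrees. In form: [[[dx, dy, dz, wx, wy, wz], ...]]. A call has 1 to 12 rows; each row is the pose to reach, as a shift and turn from the pose commanded when the call began; what a row does not reach only later rows make up. A row lasts 1/10 s, in which the tool goes at most 50 mm and 8.59 degrees, less where a joint would pass 70% of its speed; a pose out of reach is approached as far as the arm can. A call with a gripper value outside its range is refused whole. "jaw" is the opening, from -1 (shut) to 1 (fully open), so that 0 is half open, set as the call begins (left out, the last holds). The fingers move at their own pace and stop on an object; "force" is the grip in N (left out, the last holds). Time passes only in rows, so rows that repeat a pose let the fingers close. It gives the time, the measured TCP pose, the force and the opening at its end, in the units of the state.
- get_state(): the state, without advancing time (a new reading comes with each control period).
- read_camera(name): name is "side" or "top" or "wrist"; returns a dict with "img" (384x512x3 uint8, red, green, blue), "z_map" (384x512 float32, m along the optical axis (not along the pixel's ray), 0 where there is no reading), "vfov" (degrees; the focal length in pixels is half the picture's height over the tangent of half this angle, whatever the lens; pixels are square), "cx", "cy" (the principal point, pixels), "k1" (the pictures are not rectified: a ray, as slopes to the right and down, at radius r is drawn at 1 + k1 r^2 times it, then the intrinsics apply), "R" (3x3) and "t" (3): a world point X has camera coordinates R X + t; the wrist camera has in their place "hand_eye" (4x4, takes a point from camera to tool coordinates, whose origin is the TCP and whose axes are the flange's). Camera axes: x right, y down, z forward; pixel columns grow to the right and rows downward; lengths in m; the calibration is good to about 2 mm. A picture is of the moment at which its call begins: read the wrist's pose just before it.
- hand_in(): hands the job in, once; it reports no verdict.
Trained networks look in a picture, given as the dict that the camera call returned (one of the last four; its "shot" number tells which), for a name from the list of things; names that differ only in an ending like _2 or _b are one class to them, and where a whole thing is asked for, a point or a joint stands for the part that bears it (a point fixed in the world has none). Each returns a list of dicts, best first, with "conf" (0 to 1); they miss things now and then, are a little off and sometimes report something else, mostly with a low value. They report only what shows in the picture. A call takes as long as a camera call. They do not tell look-alikes from the thing itself.
- find_in(picture, thing): "box" ([centre column, centre row, width, height] in pixels, round what is visible of it).
- silhouettes(picture, thing): "mask" (384x512 bool, what is visible of it) and "box" ([centre column, centre row, width, height] in pixels, round what is visible of it).
The state is a dict: "clock": time; "joint_pos": joint angles; "qvel": joint speeds; "tau": joint torques, N m; "tcp_pos": TCP position; "orientation": TCP orientation; "wrist_force": force on the tool from outside, world axes, zero at the start; "ft_torque": the same for the moment, N m; "finger_gap": finger opening in m.
Only numpy, scipy, OpenCV 4.12 (cv2) and the standard library are available. Lean on these libraries where they do the work, as an engineer would, in place of code of your own. Each camera call takes 0.05 s, during which the arm holds its last target.

## Working session

There is one attempt and no reset: what is moved stays moved. The work goes in short steps, Python scripts to look and compute and a tool call to move; the robot and the scene stay as the last step left them, time stands still between calls to the robot, and variables do not carry over. Pictures are saved under pics/ and viewed, and the job is handed in when it is done.

Besides the shell and the picture viewer there is one more tool, called as name([rows], argument=value, ...), one row to a line, values as JSON. send_rows: Moves the arm, as the interface text tells. Its arguments: {"type":"object","properties":{"deltas":{"type":"array","items":{"type":"array","items":{"type":"array","items":{"type":"number"}}}},"jaw":{"type":"number"},"force":{"type":"number"}},"required":["deltas"]}

```bash
mkdir -p pics; cat > h.py <<'E'
import numpy as np,cv2
from workcell import *
def ray(p,uv):
    f=p['img'].shape[0]/2/np.tan(np.radians(p['vfov'])/2)
    xd=(np.atleast_2d(uv)-[p['cx'],p['cy']])/f
    x=xd.copy()
    for _ in range(20): x=xd/(1+p['k1']*(x**2).sum(1,keepdims=True))
    return x
def RT(p,st=None):
    if 'R' in p: return np.array(p['R']),np.array(p['t'])
    w,x,y,z=st['orientation']
    from scipy.spatial.transform import Rotation as Ro
    Rt=Ro.from_quat([x,y,z,w]).as_matrix(); H=np.array(p['hand_eye'])
    Rc=Rt@H[:3,:3]; tc=Rt@H[:3,3]+np.array(st['tcp_pos'])
    return Rc.T,-Rc.T@tc
def cloud(p,mask,st=None):
    v,u=np.nonzero(mask&(p['z_map']>0)); z=p['z_map'][v,u]
    x=ray(p,np.c_[u,v].astype(float)); c=np.c_[x*z[:,None],z]
    R,t=RT(p,st); return (c-t)@R
def proj(p,X,st=None):
    R,t=RT(p,st); c=np.atleast_2d(X)@R.T+t; x=c[:,:2]/c[:,2:]
    f=p['img'].shape[0]/2/np.tan(np.radians(p['vfov'])/2)
    return x*(1+p['k1']*(x**2).sum(1,keepdims=True))*f+[p['cx'],p['cy']]
def onplane(p,uv,h,st=None):
    R,t=RT(p,st); x=ray(p,uv); d=np.c_[x,np.ones(len(x))]@R; o=-R.T@t
    return o+d*((h-o[2])/d[:,2])[:,None]
def save(p,n): cv2.imwrite('pics/'+n,cv2.resize(p['img'][:,:,::-1],None,fx=1.5,fy=1.5))
E
python3 - <<'E'
from h import *
np.set_printoptions(precision=4,suppress=True)
s=get_state(); print({k:np.round(v,3) for k,v in s.items()})
import pickle
D={}
for n in ['top','side']:
    p=read_camera(n); save(p,n+'0.png'); D[n]=p
    print(n,p['vfov'],p['k1'],-np.array(p['R']).T@p['t'])
    for th in ['roller_center','wood_rest','v_rest','tape_roll','date_stamp','probe_thermometer']:
        for o in find_in(p,th): print(th,round(o['conf'],2),np.round(o['box']))
pickle.dump(D,open('D.pkl','wb'))
E
```

```text
{'clock': np.float64(0.0), 'joint_pos': array([ 1.185,  0.314,  0.045,  1.304, -0.   ,  1.431]), 'qvel': array([-0.001,  0.002, -0.001, -0.002, -0.   , -0.001]), 'tau': array([  0.002, -48.063,  29.853,   0.019,   0.   ,   0.   ]), 'tcp_pos': array([0.14 , 0.557, 0.23 ]), 'orientation': array([-0.   ,  0.123,  0.992, -0.001]), 'wrist_force': array([0.291, 0.427, 0.295]), 'ft_torque': array([-0.015, -0.072, -0.033]), 'finger_gap': np.float64(0.085)}
top 50.25688963389437 -0.06213890802551628 [0.3632 0.0114 1.1104]
roller_center 0.83 [353. 183.  17.  70.]
roller_center 0.59 [211. 249.  36.  39.]
roller_center 0.44 [196. 184.  69.  34.]
wood_rest 0.77 [349. 190.  27.  45.]
wood_rest 0.64 [195. 185.  70.  35.]
v_rest 0.76 [195. 187.  71.  38.]
tape_roll 0.69 [195. 187.  74.  34.]
tape_roll 0.57 [245. 143.  39.  38.]
tape_roll 0.45 [258. 261.   7.  29.]
date_stamp 0.62 [262. 176.   8.  13.]
probe_thermometer 0.85 [258. 267.  11.  25.]
side 43.119751047788476 0.03569744408055079 [ 0.1875 -1.1093  0.5144]
roller_center 0.85 [296. 239.  80.  27.]
roller_center 0.79 [192. 190.  36.  18.]
roller_center 0.74 [251. 228.  29.  32.]
wood_rest 0.9 [288. 253.  61.  14.]
v_rest 0.87 [248. 182.  43.  33.]
v_rest 0.57 [289. 253.  60.  15.]
tape_roll 0.76 [301. 195.  37.  28.]
date_stamp 0.9 [273. 196.  15.  38.]
probe_thermometer 0.5 [199. 213.  50.  12.]
```

View pics/top0.png

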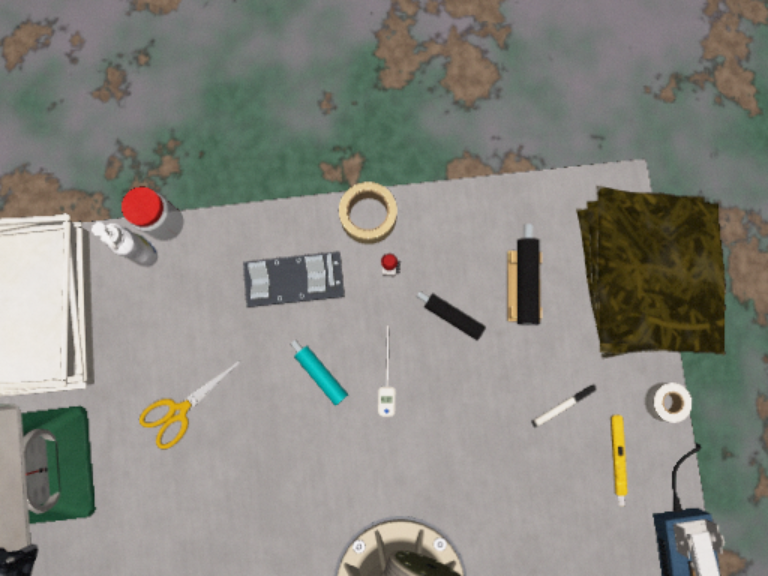

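View pics/side0.png

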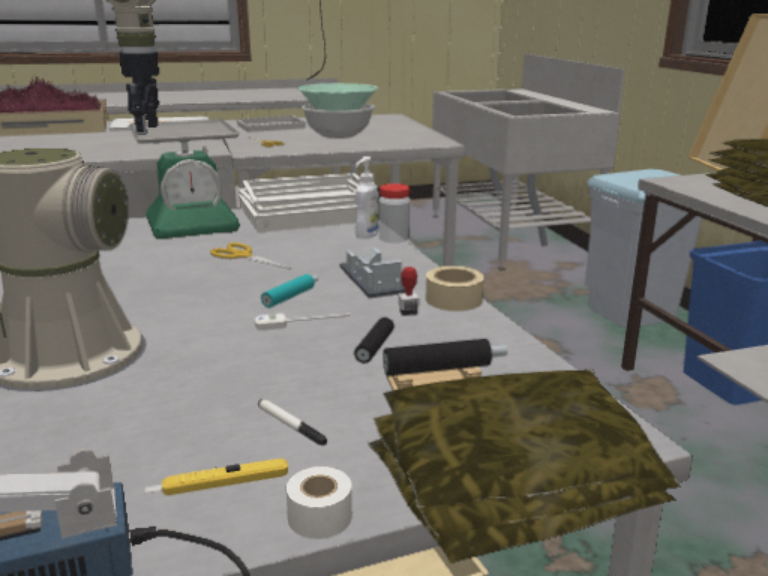

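The top view shows three roller-like things: large black on the wood rest at (353,183), small loose black at (301,210), turquoise at (213,249), in 512-px coordinates. The large black one on the wooden rest fits: it is not turquoise and is the larger of the two black ones. The V-rest is at (195,187), with its stop at the right-hand end (about 220,180).

```bash
python3 - <<'E'
from h import *
import pickle
D=pickle.load(open('D.pkl','rb'));p=D['top']
np.set_printoptions(precision=4,suppress=True)
a=p['img'][140:225,320:385,::-1];b=p['img'][155:215,155:240,::-1]
a=cv2.resize(a,None,fx=5,fy=5,interpolation=cv2.INTER_CUBIC);b=cv2.resize(b,None,fx=4.5,fy=4.5,interpolation=cv2.INTER_CUBIC)
c=np.zeros((430,325+390,3),np.uint8);c[:a.shape[0],:325]=a;c[:b.shape[0],325:325+b.shape[1]]=b;cv2.imwrite('pics/crop.png',c)
# roller: dark pixels
hh=np.zeros((384,512),bool);hh[140:225,335:375]=1
g=p['img'].max(2)
m=hh&(g<60)
C=cloud(p,m);print('cloud z',np.percentile(C[:,2],[5,25,50,75,95]))
n,l,st,ce=cv2.connectedComponentsWithStats(m.astype(np.uint8));k=1+np.argmax(st[1:,4])
m=l==k;r=cv2.minAreaRect(np.argwhere(m)[:,::-1].astype(np.float32));print(r,onplane(p,np.array([r[0]]),0.045))
C=cloud(p,m)
top=C[C[:,2]>0.05]; print(len(C),len(top),top.mean(0),C[:,0].min(),C[:,0].max())
q=np.linalg.svd((C-C.mean(0))[:,:2],full_matrices=0)[2][0];print('dir',q,np.degrees(np.arctan2(q[1],q[0])))
# vrest depth
hh=np.zeros((384,512),bool);hh[160:212,155:236]=1
C=cloud(p,hh);
for lo,hi in [(.006,.015),(.03,.045),(.05,.07)]:
    S=C[(C[:,2]>lo)&(C[:,2]<hi)]
    print(lo,len(S),cv2.minAreaRect((S[:,:2]*1000).astype(np.float32)))
for th in['tape_roll','date_stamp']:
    pass
def box(u0,u1,v0,v1):
    h=np.zeros((384,512),bool);h[v0:v1,u0:u1]=1;return cloud(p,h)
for n,bx in dict(tape=(222,270,118,165),stamp=(250,272,162,190),small=(272,330,190,230)).items():
    C=box(*bx);C=C[C[:,2]>.008];print(n,np.percentile(C,[1,99],axis=0))
E
```

```text
cloud z [0.0449 0.0532 0.0574 0.0598 0.0623]
((351.9999694824219, 186.99998474121094), (13.999998092651367, 55.99999237060547), 0.0) [[ 0.5196 -0.2411  0.045 ]]
782 673 [ 0.5181 -0.2392  0.0577] 0.4442667786810262 0.5932795581317288
dir [-0.9984  0.056 ] 176.79249330273527
0.006 1193 ((541.0944213867188, 178.78439331054688), (188.60787963867188, 132.37208557128906), 87.34442138671875)
0.03 381 ((540.6220703125, 174.24667358398438), (64.72615051269531, 156.39727783203125), 5.034530162811279)
0.05 81 ((546.0497436523438, 105.72064971923828), (56.35740661621094, 9.230047225952148), 4.097926139831543)
tape [[ 0.6034 -0.0103  0.0097]
 [ 0.7045  0.0888  0.0527]]
stamp [[ 0.5395 -0.0156  0.0185]
 [ 0.5672  0.0163  0.0886]]
small [[ 0.4236 -0.1603  0.0154]
 [ 0.506  -0.0491  0.0351]]
```

View pics/crop.png

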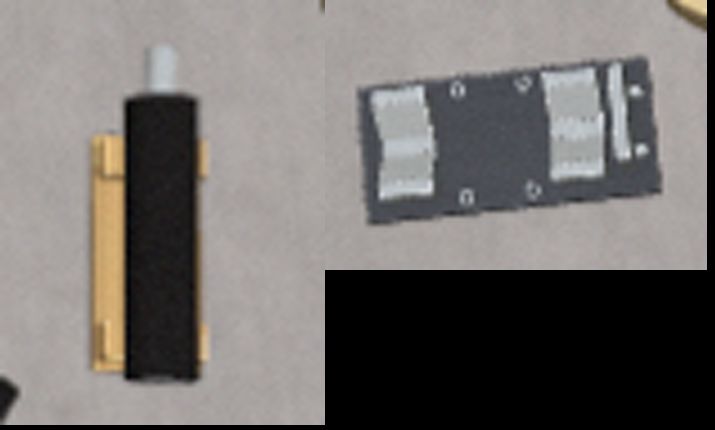

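send_rows([
  [[20, -18, 5, 0, 0, 5], [40, -37, 6, 0, 0, 11], [40, -37, 6, 0, 0, 11], [40, -37, 6, 0, 0, 11], [40, -37, 6, 0, 0, 11], [40, -37, 6, 0, 0, 11], [40, -37, 6, 0, 0, 11], [40, -37, 6, 0, 0, 11], [40, -37, 6, 0, 0, 11], [40, -37, 6, 0, 0, 11], [40, -37, 6, 0, 0, 11], [40, -37, 6, 0, 0, 11]],
], jaw=1, force=40)

```text
clock: 1.9
tcp_pos: [0.5442, 0.1836, 0.291]
orientation: [0.001, 0.03, 1.0, -0.0]
wrist_force: [-0.1, 0.4, -0.0]
finger_gap: 0.0856
```

send_rows([
  [[0, 0, 0, 0, 0, 0], [0, 0, 0, 0, 0, 0]],
])

```text
clock: 2.1
tcp_pos: [0.5392, 0.1882, 0.2912]
orientation: [-0.0, 0.027, 1.0, 0.0]
wrist_force: [0.1, 0.1, 0.2]
finger_gap: 0.0855
```

```bash
python3 - <<'E'
from h import *
import pickle
s=get_state();p=read_camera('wrist');save(p,'w1.png');pickle.dump((s,p),open('w1.pkl','wb'))
print(s['clock'],s['tcp_pos'],s['orientation'],p['hand_eye'])
E
```

```text
2.1 [0.53919459 0.18816534 0.29116759] [-4.26515886e-04  2.67065506e-02  9.99643221e-01  9.70236132e-05] [[-3.79467559e-04 -9.52102710e-01 -3.05778163e-01  7.77197694e-02]
 [ 9.99999717e-01 -5.60109392e-04  5.03025517e-04  4.39454893e-05]
 [-6.50201179e-04 -3.05777886e-01  9.52102653e-01 -1.42890499e-01]
 [ 0.00000000e+00  0.00000000e+00  0.00000000e+00  1.00000000e+00]]
```

View pics/w1.png

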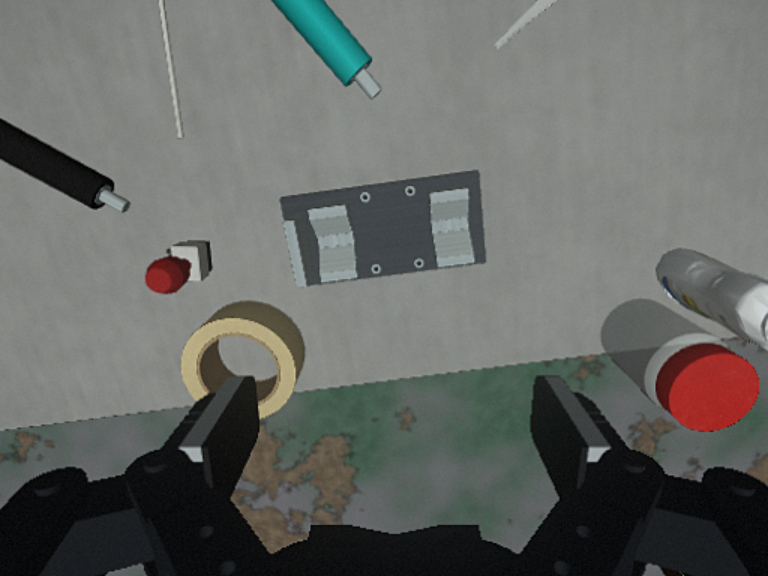

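The wrist view shows the V-rest at (255,150) in 512 px, with the stop at its left end (195,168), i.e. towards -y.

```bash
python3 - <<'E'
from h import *
import pickle
np.set_printoptions(precision=4,suppress=True)
s,p=pickle.load(open('w1.pkl','rb'))
hh=np.zeros((384,512),bool);hh[105:198,180:332]=1
C=cloud(p,hh,s);v,u=np.nonzero(hh&(p['z_map']>0));print(np.median(C[C[:,2]<.006][:,2]))
for lo,hi in [(.006,.015),(.022,.044),(.036,.044),(.05,.07)]:
    S=C[(C[:,2]>lo)&(C[:,2]<hi)]
    print(lo,len(S),S.mean(0),cv2.minAreaRect((S[:,:2]*1000).astype(np.float32)))
# plate outline by colour/height >6mm, mask -> minAreaRect of base
# model-fit
from scipy.optimize import minimize
a0=np.radians(94.3)
P=C[(C[:,2]>.004)]
def model(x,y):
    z=np.where((abs(x+4.5+0)<=1e9),0.010,0)
    z=np.full_like(x,0.0); 
    z=np.where((abs(x-XP)<.089)&(abs(y)<.042),.010,z)
    sd=(abs(abs(x)-.051)<.016)&(abs(y)<.032)
    z=np.where(sd,np.clip(.045-.0283+abs(y),.0,.040),z)
    z=np.where((x>-.084)&(x<-.075)&(abs(y)<.028),.061,z)
    return z
XP=0
def cost(q):
    d=(C[:,:2]-q[:2]); c,sn=np.cos(q[2]),np.sin(q[2])
    r=C[:,2]-q[3]-model(d@[c,sn],d@[-sn,c]); return np.minimum(abs(r),.012).mean()
best=None
for XP in(0,-.005,.005,-.0075):
  for st in [(.540,.184,a0),(.542,.183,a0+.02)]:
    r=minimize(cost,[*st,0],method='Nelder-Mead',options=dict(initial_simplex=[[*st,0],[st[0]+.006,st[1],st[2],0],[st[0],st[1]+.006,st[2],0],[*st[:2],st[2]+.04,0],[*st,.003]],maxiter=800))
    print(XP,r.fun,r.x[:2],np.degrees(r.x[2]),r.x[3])
E
```

```text
0.00016581818504676776
0.006 4662 [0.5348 0.1872 0.0103] ((540.842041015625, 179.4508056640625), (84.07897186279297, 177.764892578125), 4.566054821014404)
0.022 2360 [0.5401 0.1815 0.034 ] ((540.839599609375, 178.7569580078125), (64.49810791015625, 148.86831665039062), 4.820758819580078)
0.036 1098 [0.5393 0.1825 0.0396] ((540.8582763671875, 178.64120483398438), (64.48049926757812, 148.63450622558594), 4.820758819580078)
0.05 415 [0.5451 0.108  0.0598] ((546.33642578125, 107.16641235351562), (55.5327033996582, 9.402681350708008), 4.347076416015625)
0 0.0013988352415084853 [0.5405 0.1863] 94.633930734374 0.00031362053588426944
0 0.0013919089701808645 [0.5404 0.1863] 94.6073995232164 0.0002536977235883935
-0.005 0.001212728943087954 [0.5404 0.1863] 94.56726586954888 0.00019970824048348446
-0.005 0.001209792163611119 [0.5404 0.1863] 94.60887407467901 0.0003057982754871953
0.005 0.0015728697120340252 [0.5404 0.1863] 94.58096935346391 0.00016700520507723643
0.005 0.0015741148498174832 [0.5404 0.1862] 94.58853312798186 0.00018424372623760473
-0.0075 0.0011878163791048386 [0.5404 0.1863] 94.57643628021935 0.00018842741970901593
-0.0075 0.001186557751939044 [0.5404 0.1863] 94.57218744245257 0.00022116067726853436
```

send_rows([
  [[-4, -42, 0, 0, 0, 0], [-4, -42, 0, 0, 0, 0], [-4, -42, 0, 0, 0, 0], [-4, -42, 0, 0, 0, 0], [-4, -42, 0, 0, 0, 0], [-4, -42, 0, 0, 0, 0], [-4, -42, 0, 0, 0, 0], [-4, -42, 0, 0, 0, 0], [-4, -42, 0, 0, 0, 0], [-4, -42, 0, 0, 0, 0], [-4, -42, 0, 0, 0, 0], [-4, -42, 0, 0, 0, 0]],
])

```text
clock: 3.35
tcp_pos: [0.5001, -0.2303, 0.2916]
orientation: [0.0, 0.026, 1.0, 0.0]
wrist_force: [-0.7, 0.6, 0.2]
finger_gap: 0.0853
```

send_rows([
  [[0, 0, 0, 0, 0, 0], [0, 0, 0, 0, 0, 0]],
])

```text
clock: 3.55
tcp_pos: [0.5002, -0.2309, 0.2916]
orientation: [0.0, 0.026, 1.0, -0.0]
wrist_force: [-0.2, -0.2, 0.0]
finger_gap: 0.0853
```

```bash
python3 - <<'E'
from h import *
import pickle
s=get_state();p=read_camera('wrist');save(p,'w2.png');pickle.dump((s,p),open('w2.pkl','wb'))
print(s['clock'],s['tcp_pos'],s['orientation'])
E
```

```text
3.55 [ 0.50023907 -0.23088225  0.29159823] [ 1.66138969e-04  2.58281297e-02  9.99666384e-01 -1.83875663e-07]
```

View pics/w2.png

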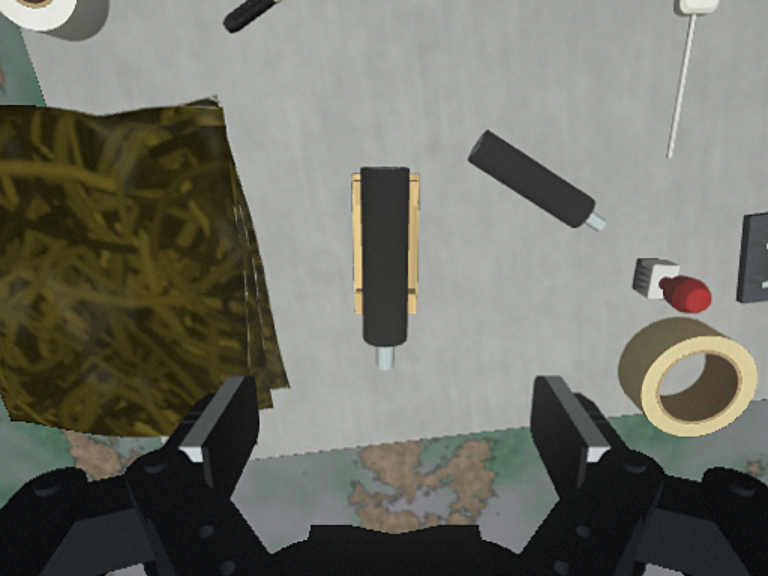

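The wrist view shows the large black roller at (257,172) in 512 px, on the plywood rest with its stub pointing to +x. The smaller black roller lies loose to the right.

```bash
python3 - <<'E'
from h import *
import pickle
from scipy.optimize import least_squares
np.set_printoptions(precision=4,suppress=True)
s,p=pickle.load(open('w2.pkl','rb'))
hh=np.zeros((384,512),bool);hh[100:255,228:285]=1
m=hh&(p['img'].max(2)<75)
n,l,st,ce=cv2.connectedComponentsWithStats(m.astype(np.uint8));k=1+np.argmax(st[1:,4]);m=l==k
C=cloud(p,m,s);C=C[C[:,2]>.045];print(len(C))
def res(q):  # y0 at x=.52, slope, z0, slope
    d=np.array([1,q[1],q[3]]);d/=np.linalg.norm(d)
    w=C-[.52,q[0],q[2]];return np.linalg.norm(np.cross(w,d),axis=1)-.02
r=least_squares(res,[-.24,0,.04,0],loss='soft_l1',f_scale=.001);print(r.x,np.degrees(r.x[1]),abs(r.fun).mean())
t=C[:,0];print('x ext',np.percentile(t,[0,.5,99.5,100]))
hs=np.zeros((384,512),bool);hs[220:260,240:275]=1
S=cloud(p,hs,s);S=S[S[:,2]>.03];print('stub',S[:,0].max(),S[S[:,0]>.605].mean(0))
q=s['orientation'];print('toolx yaw',np.degrees(2*np.arctan2(q[2],q[1])))
W=cloud(p,hh,s);W=W[(W[:,2]>.005)&(W[:,2]<.03)];print('wood',cv2.minAreaRect((W[:,:2]*1000).astype(np.float32)))
E
```

```text
3489
[-0.2403 -0.0579  0.04    0.0009] -3.314574442263081 0.0005140995598841954
x ext [0.4442 0.4454 0.5931 0.5953]
stub 0.6229777029953143 [ 0.6133 -0.2456  0.0466]
toolx yaw 177.03998515211444
wood ((516.6889038085938, -240.08717346191406), (59.98992156982422, 128.537841796875), 86.61099243164062)
```

send_rows([
  [[1.9, -0.9, -5, 0, 0, -0.3], [1.9, -0.9, -9, 0, 0, -0.3], [1.9, -0.9, -13, 0, 0, -0.3], [1.9, -0.9, -17, 0, 0, -0.3], [1.9, -0.9, -19, 0, 0, -0.3], [1.9, -0.9, -19, 0, 0, -0.3], [1.9, -0.9, -19, 0, 0, -0.3], [1.9, -0.9, -19, 0, 0, -0.3]],
])

```text
clock: 4.4
tcp_pos: [0.5202, -0.2419, 0.1033]
orientation: [0.001, 0.029, 1.0, -0.001]
wrist_force: [-0.5, -0.5, 0.3]
finger_gap: 0.0856
```

```bash
python3 - <<'E'
from h import *
s=get_state();p=read_camera('wrist');save(p,'w3.png')
print(s['clock'],s['tcp_pos'],s['orientation'])
E
```

```text
4.4 [ 0.52022223 -0.24185832  0.10325675] [ 1.38700426e-03  2.93710589e-02  9.99567307e-01 -7.84282532e-04]
```

View pics/w3.png

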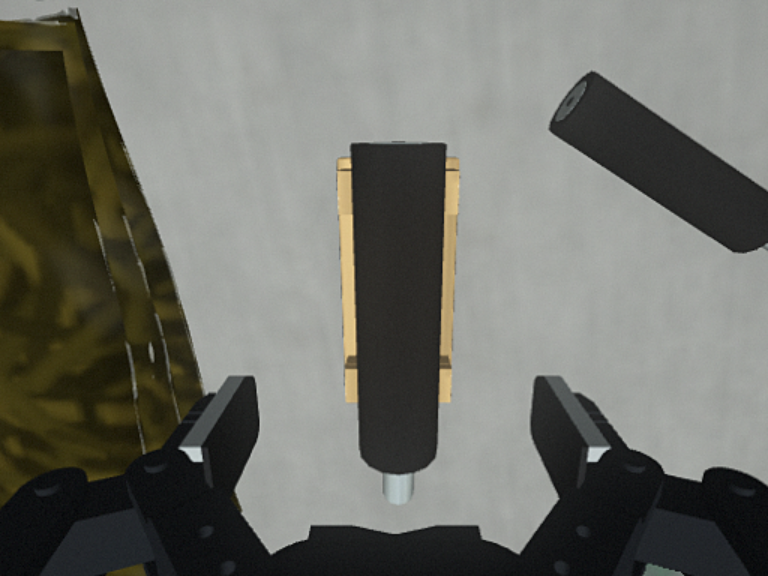

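send_rows([
  [[0, 0.1, -3, 0, 0, 0], [0, 0.1, -5, 0, 0, 0], [0, 0.1, -6.5, 0, 0, 0], [0, 0.1, -7.6, 0, 0, 0], [0, 0.1, -8.4, 0, 0, 0], [0, 0.1, -8.4, 0, 0, 0], [0, 0.1, -8.4, 0, 0, 0]],
])

```text
clock: 5.15
tcp_pos: [0.5194, -0.2405, 0.018]
orientation: [0.0, 0.03, 1.0, -0.0]
wrist_force: [-0.5, -0.4, -0.5]
finger_gap: 0.0854
```

send_rows([
  [[0, 0, 0, 0, 0, 0], [0, 0, 0, 0, 0, 0], [0, 0, 0, 0, 0, 0], [0, 0, 0, 0, 0, 0], [0, 0, 0, 0, 0, 0], [0, 0, 0, 0, 0, 0], [0, 0, 0, 0, 0, 0], [0, 0, 0, 0, 0, 0], [0, 0, 0, 0, 0, 0], [0, 0, 0, 0, 0, 0]],
], jaw=-1, force=40)

```text
clock: 6.15
tcp_pos: [0.5193, -0.2405, 0.0179]
orientation: [0.0, 0.03, 1.0, -0.0]
wrist_force: [-1.5, 0.3, 5.4]
finger_gap: 0.0389
```

send_rows([
  [[0, 0, 1, 0, 0, 0], [0, 0, 3, 0, 0, 0], [0, 0, 6, 0, 0, 0], [0, 0, 10, 0, 0, 0], [0, 0, 14, 0, 0, 0], [0, 0, 17, 0, 0, 0], [0, 0, 17, 0, 0, 0], [0, 0, 17, 0, 0, 0], [0, 0, 17, 0, 0, 0], [0, 0, 17, 0, 0, 0]],
])

```text
clock: 7.15
tcp_pos: [0.5178, -0.2395, 0.1851]
orientation: [-0.002, 0.03, 1.0, 0.001]
wrist_force: [0.3, 1.0, -3.0]
finger_gap: 0.0387
```

```bash
python3 - <<'E'
from h import *
s=get_state();p=read_camera('wrist');save(p,'w4.png')
print(s['clock'],s['tcp_pos'],s['orientation'],s['wrist_force'],s['joint_pos'],s['ft_torque'])
q=s['orientation'];print('toolx yaw',np.degrees(2*np.arctan2(q[2],q[1])))
E
```

```text
7.15 [ 0.51775415 -0.2394738   0.18508865] [-0.00177146  0.02952561  0.99956182  0.00112894] [ 0.26862281  1.00454171 -2.96605688] [-5.73974425e-01  3.24663189e-01 -5.17707646e-02  1.19856249e+00
  9.63943864e-05 -5.14914704e-01] [ 0.00317399  0.07200513 -0.00019041]
toolx yaw 176.61611560409125
```

View pics/w4.png

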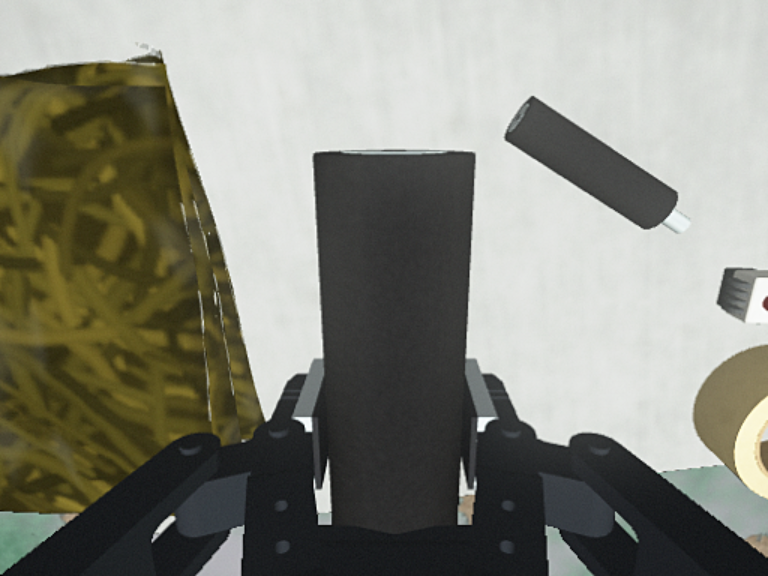

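Roller gripped and lifted, level and centred between the pads (top of the cylinder at about (263,170) in 512 px). I'll measure it in the hand.

```bash
cat > inhand.py <<'E'
from h import *
from scipy.optimize import least_squares
from scipy.spatial.transform import Rotation as Ro
np.set_printoptions(precision=4,suppress=True)
def inhand(s,p):
    hh=np.zeros((384,512),bool);hh[95:350,205:320]=1
    C=cloud(p,hh&(p['img'].max(2)<90)&(p['z_map']<.28),s)
    w,x,y,z=s['orientation'];Rt=Ro.from_quat([x,y,z,w]).as_matrix()
    L=(C-np.array(s['tcp_pos']))@Rt  # tool frame
    # only near axis top surface, not fingers
    L=L[(abs(L[:,1])<.017)&(L[:,2]<-.02+.012)&(L[:,2]>-.06)&(L[:,0]>.015)]
    def res(q):
        d=np.array([1,q[1],q[3]]);d/=np.linalg.norm(d)
        return np.linalg.norm(np.cross(L-[0,q[0],q[2]],d),axis=1)-.02
    r=least_squares(res,[0,0,-.02,0],loss='soft_l1',f_scale=.0005)
    print('n',len(L),'y0 yawslope z0 zslope',r.x,'deg',np.degrees(r.x[[1,3]]),'res',abs(r.fun).mean(),'flat x',np.percentile(L[:,0],[99,99.8,100]))
    xs=np.array([75,0,-75])/1000
    return r.x,Rt
E
python3 - <<'E'
from inhand import *
s=get_state();p=read_camera('wrist');inhand(s,p)
E
```

```text
n 15358 y0 yawslope z0 zslope [ 0.     -0.0014 -0.022  -0.0008] deg [-0.0815 -0.0436] res 0.0004360651298814813 flat x [0.0742 0.0745 0.0749]
```

send_rows([
  [[0.2, 2, 1, 0, 0, 5], [0.4, 5, 1, 0, 0, 13], [0.6, 9, 1, 0, 0, 21], [1, 13, 1, 0, 0, 29], [1.2, 17, 1, 0, 0, 37], [1.4, 21, 1, 0, 0, 45], [1.6, 25, 1, 0, 0, 53], [1.8, 29, 1, 0, 0, 61], [2, 33, 1, 0, 0, 69], [2.1, 37, 1, 0, 0, 77], [2.2, 40, 1, 0, 0, 85], [2.2, 42, 1, 0, 0, 90]],
])

```text
clock: 8.45
tcp_pos: [0.5404, 0.1821, 0.1964]
orientation: [-0.0, -0.688, 0.725, 0.001]
wrist_force: [0.4, 0.2, -3.0]
finger_gap: 0.0386
```

send_rows([
  [[0, 1, 0, 0, 0, 4], [0, 1, 0, 0, 0, 8], [0, 1, 0, 0, 0, 8], [0, 1, 0, 0, 0, 8], [0, 1, 0, 0, 0, 8], [0, 1, 0, 0, 0, 8]],
])

```text
clock: 9.05
tcp_pos: [0.541, 0.1894, 0.1972]
orientation: [0.0, 0.735, -0.679, -0.0]
wrist_force: [0.1, 0.2, -3.1]
finger_gap: 0.0389
```

```bash
python3 - <<'E'
from inhand import *
s=get_state();p=read_camera('wrist');save(p,'w5.png')
print(s['clock'],s['tcp_pos'],s['orientation'],s['wrist_force'],s['joint_pos'])
q=s['orientation'];print('toolx yaw',np.degrees(2*np.arctan2(q[2],q[1])));inhand(s,p)
w,x,y,z=q;print(Ro.from_quat([x,y,z,w]).as_matrix())
E
```

```text
9.05 [0.541  0.1894 0.1972] [ 0.0001  0.7345 -0.6786 -0.0001] [ 0.0802  0.1573 -3.1408] [ 0.1966  0.3212 -0.0264  1.2234  0.     -1.4534]
toolx yaw -85.46164867426621
n 15491 y0 yawslope z0 zslope [-0.0006 -0.0022 -0.022  -0.0009] deg [-0.1278 -0.0528] res 0.0004472263229310216 flat x [0.0747 0.0749 0.0753]
[[ 0.0791 -0.9969 -0.0002]
 [-0.9969 -0.0791 -0.    ]
 [-0.      0.0002 -1.    ]]
```

View pics/w5.png

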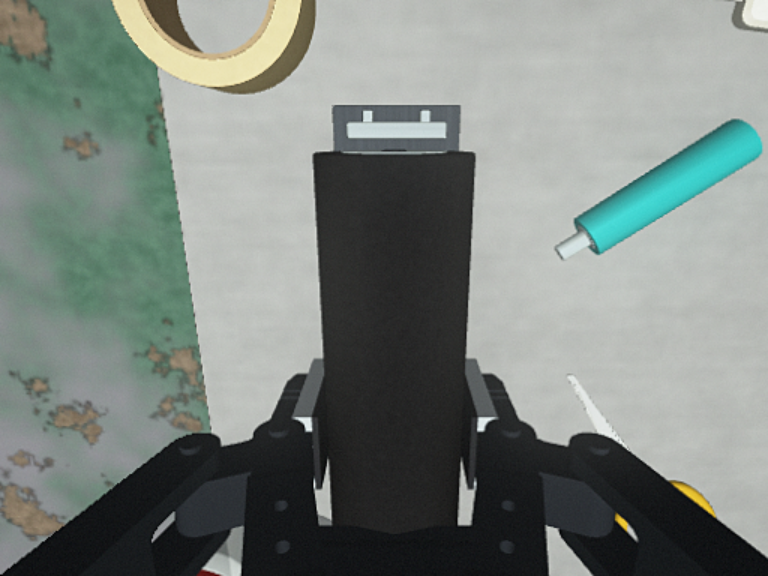

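```bash
python3 - <<'E'
from inhand import *
s=get_state();p=read_camera('wrist')
hh=np.zeros((384,512),bool);hh[60:105,215:315]=1
C=cloud(p,hh,s);S=C[(C[:,2]>.055)&(C[:,2]<.066)]
w,x,y,z=s['orientation'];Rt=Ro.from_quat([x,y,z,w]).as_matrix()
L=(S-s['tcp_pos'])@Rt;print(len(L),np.percentile(L,[0,1,50,99,100],axis=0),cv2.minAreaRect((L[:,:2]*1000).astype(np.float32)))
print(cv2.minAreaRect((S[:,:2]*1000).astype(np.float32)))
E
```

```text
730 [[ 0.0787 -0.0274  0.134 ]
 [ 0.0787 -0.0272  0.1345]
 [ 0.0827  0.0004  0.1361]
 [ 0.0867  0.0274  0.1378]
 [ 0.0867  0.0283  0.1386]] ((82.69921875, 0.4324989318847656), (8.001264572143555, 55.72478103637695), 0.028211399912834167)
((547.1130981445312, 106.91388702392578), (55.7249755859375, 8.001212120056152), 4.5221686363220215)
```

send_rows([
  [[-0.06, 0, -4, 0, 0, 0], [-0.06, 0, -8, 0, 0, 0], [-0.06, 0, -11, 0, 0, 0], [-0.06, 0, -13, 0, 0, 0], [-0.06, 0, -15, 0, 0, 0], [-0.06, 0, -16, 0, 0, 0], [-0.06, 0, -16.5, 0, 0, 0], [-0.06, 0, -16.8, 0, 0, 0], [-0.06, 0, -16.8, 0, 0, 0], [-0.06, 0, -16.8, 0, 0, 0]],
])

```text
clock: 10.15
tcp_pos: [0.5411, 0.1899, 0.0303]
orientation: [-0.001, 0.735, -0.678, 0.0]
wrist_force: [-0.4, 0.4, -2.7]
finger_gap: 0.0392
```

```bash
cat > st.py <<'E'
from h import *
np.set_printoptions(precision=4,suppress=True)
s=get_state();print(s['clock'],s['tcp_pos'],s['orientation'],'F',s['wrist_force'],'T',s['ft_torque'],s['finger_gap'])
E
python3 st.py
```

```text
10.15 [0.5411 0.1899 0.0303] [-0.0006  0.735  -0.678   0.0005] F [-0.4244  0.4461 -2.7225] T [-0.0109 -0.0195 -0.0437] 0.03916394943919568
```

send_rows([
  [[0, 0, -0.2, 0, 0, 0], [0, 0, -0.4, 0, 0, 0], [0, 0, -0.4, 0, 0, 0], [0, 0, -0.4, 0, 0, 0]],
])

```text
clock: 10.55
tcp_pos: [0.5403, 0.1897, 0.0253]
orientation: [0.0, 0.735, -0.678, -0.0]
wrist_force: [0.4, -0.3, -3.4]
finger_gap: 0.0394
```

send_rows([
  [[0, 0, -0.1, 0, 0, 0], [0, 0, -0.2, 0, 0, 0], [0, 0, -0.2, 0, 0, 0], [0, 0, -0.2, 0, 0, 0]],
])

```text
clock: 10.95
tcp_pos: [0.5399, 0.1897, 0.0233]
orientation: [0.0, 0.735, -0.678, -0.0]
wrist_force: [-2.3, -0.5, -1.1]
finger_gap: 0.0389
```

```bash
python3 st.py
```

```text
10.95 [0.5399 0.1897 0.0233] [ 0.0003  0.735  -0.678  -0.0003] F [-2.3251 -0.5284 -1.1391] T [-0.0714  0.3605  0.0024] 0.038883263526363204
```

send_rows([
  [[-0.05, 0, 0, 0, 0, 0], [-0.05, 0, 0, 0, 0, 0], [-0.05, 0, 0, 0, 0, 0]],
])

```text
clock: 11.25
tcp_pos: [0.5399, 0.1897, 0.0233]
orientation: [-0.0, 0.735, -0.678, -0.0]
wrist_force: [-1.2, 0.5, -2.2]
finger_gap: 0.0392
```

```bash
python3 st.py
```

```text
11.25 [0.5399 0.1897 0.0233] [-0.      0.735  -0.6781 -0.    ] F [-1.2022  0.5491 -2.2036] T [-0.0385  0.114   0.0003] 0.03916519120862535
```

Contact on the +x flank is easing. I'll shift slightly further and lower.

send_rows([
  [[-0.06, 0, 0, 0, 0, 0], [-0.06, 0, -0.05, 0, 0, 0], [-0.06, 0, -0.05, 0, 0, 0], [-0.06, 0, -0.05, 0, 0, 0]],
])

```text
clock: 11.65
tcp_pos: [0.5397, 0.1899, 0.023]
orientation: [-0.0, 0.735, -0.678, 0.0]
wrist_force: [0.9, 0.0, -0.9]
finger_gap: 0.039
```

```bash
python3 st.py
```

```text
11.65 [0.5397 0.1899 0.023 ] [-0.0003  0.735  -0.6781  0.0002] F [ 0.8924  0.0374 -0.9468] T [-0.023  -0.111  -0.1006] 0.03900436793883172
```

send_rows([
  [[0.02, -0.1, 0, 0, 0, 0], [0.04, -0.2, 0, 0, 0, 0], [0.04, -0.25, 0, 0, 0, 0], [0.04, -0.25, 0, 0, 0, 0], [0.04, -0.25, 0, 0, 0, 0]],
])

```text
clock: 12.15
tcp_pos: [0.5399, 0.1872, 0.023]
orientation: [-0.0, 0.735, -0.678, 0.0]
wrist_force: [-0.8, 0.6, 1.2]
finger_gap: 0.0388
```

```bash
python3 st.py
```

```text
12.15 [0.5399 0.1872 0.023 ] [-0.0001  0.735  -0.6781  0.0001] F [-0.785   0.5974  1.1891] T [ 0.0184 -0.076  -0.1578] 0.03880080920536507
```

send_rows([
  [[0, -0.05, 0, 0, 0, 0], [0, -0.05, 0, 0, 0, 0], [0, -0.05, 0, 0, 0, 0]],
])

```text
clock: 12.45
tcp_pos: [0.5399, 0.1868, 0.023]
orientation: [-0.0, 0.735, -0.678, 0.0]
wrist_force: [-0.2, 0.5, 1.1]
finger_gap: 0.039
```

send_rows([
  [[0, -0.05, 0, 0, 0, 0], [0, -0.05, 0, 0, 0, 0], [0, -0.05, 0, 0, 0, 0]],
])

```text
clock: 12.75
tcp_pos: [0.5399, 0.1863, 0.023]
orientation: [-0.0, 0.735, -0.678, 0.0]
wrist_force: [0.9, 1.5, 0.9]
finger_gap: 0.0393
```

```bash
python3 st.py
```

```text
12.75 [0.5399 0.1863 0.023 ] [-0.0002  0.735  -0.6781  0.0001] F [0.8668 1.5403 0.8911] T [ 0.2293 -0.1443 -0.159 ] 0.039330665570609
```

send_rows([
  [[0, -0.04, 0, 0, 0, 0], [0, -0.04, 0, 0, 0, 0], [0, -0.04, 0, 0, 0, 0]],
])

```text
clock: 13.05
tcp_pos: [0.5399, 0.1862, 0.023]
orientation: [-0.0, 0.735, -0.678, -0.0]
wrist_force: [1.2, 2.8, 1.9]
finger_gap: 0.0389
```

```bash
python3 st.py
```

```text
13.05 [0.5399 0.1862 0.023 ] [-0.0004  0.7351 -0.678  -0.0001] F [1.2087 2.8236 1.8893] T [ 0.6626 -0.2177 -0.1736] 0.03894733131207395
```

send_rows([
  [[0.04, 0, -0.05, 0, 0, 0], [0.04, 0, -0.1, 0, 0, 0], [0.04, 0, -0.1, 0, 0, 0], [0.04, 0, -0.1, 0, 0, 0], [0.04, 0, -0.1, 0, 0, 0]],
])

```text
clock: 13.55
tcp_pos: [0.54, 0.1862, 0.0229]
orientation: [-0.0, 0.735, -0.678, -0.0]
wrist_force: [-2.2, 3.1, 9.3]
finger_gap: 0.0392
```

```bash
python3 st.py
```

```text
13.55 [0.54   0.1862 0.0229] [-0.0003  0.7351 -0.6779 -0.0001] F [-2.2353  3.0557  9.3048] T [ 0.5215  0.4377 -0.1582] 0.039206808080485794
```

send_rows([
  [[-0.03, 0.02, 0, 0, 0, 0], [-0.03, 0.02, 0, 0, 0, 0], [-0.03, 0.02, 0, 0, 0, 0], [-0.03, 0.02, 0, 0, 0, 0], [-0.03, 0.02, 0, 0, 0, 0]],
])

```text
clock: 14.05
tcp_pos: [0.54, 0.1862, 0.0229]
orientation: [-0.0, 0.735, -0.678, 0.0]
wrist_force: [-1.0, 2.8, 8.3]
finger_gap: 0.0385
```

```bash
python3 st.py; python3 - <<'E'
from inhand import *
for i in range(4):
    s=get_state();p=read_camera('wrist');print(s['wrist_force'],s['ft_torque'])
save(p,'w6.png');inhand(s,p)
t=read_camera('side');c=t['img'][120:300,150:400,::-1];cv2.imwrite('pics/s6.png',cv2.resize(c,None,fx=3,fy=3,interpolation=cv2.INTER_CUBIC))
w,x,y,z=s['orientation'];Rt=Ro.from_quat([x,y,z,w]).as_matrix();print(Rt)
t=read_camera('top');save(t,'t6.png')
E
```

```text
14.05 [0.54   0.1862 0.0229] [-0.0003  0.7351 -0.678   0.0002] F [-0.9501  2.7678  8.2961] T [ 0.4148  0.2588 -0.1619] 0.03853572510553801
[-0.9501  2.7678  8.2961] [ 0.4148  0.2588 -0.1619]
[-0.6736  1.836   8.7559] [ 0.4257  0.3046 -0.1958]
[-1.4812  2.7144  9.3078] [ 0.4146  0.3075 -0.1763]
[-1.4795  2.2064  8.4163] [ 0.394   0.3054 -0.1591]
n 15361 y0 yawslope z0 zslope [-0.0006  0.0008 -0.022   0.0005] deg [0.0444 0.0298] res 0.00040578254894176833 flat x [0.0744 0.0747 0.0748]
[[ 0.0807 -0.9967  0.0009]
 [-0.9967 -0.0807  0.0002]
 [-0.0002 -0.0009 -1.    ]]
```

View pics/w6.png

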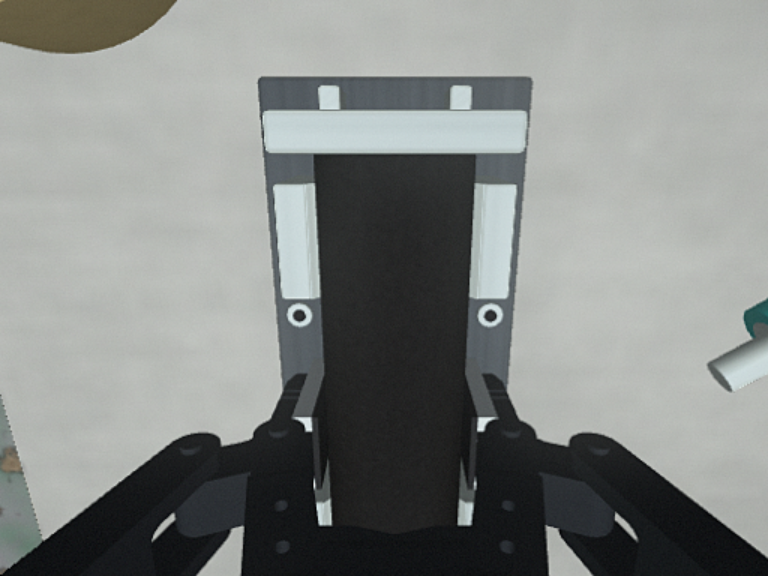

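View pics/s6.png

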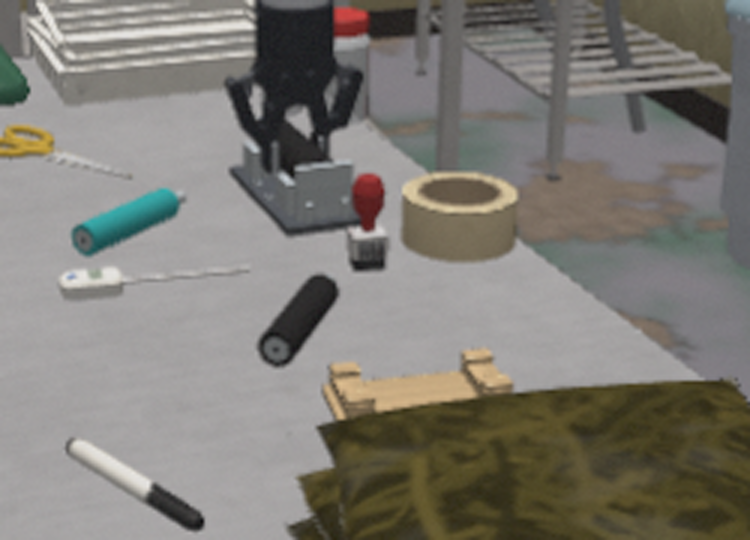

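View pics/t6.png

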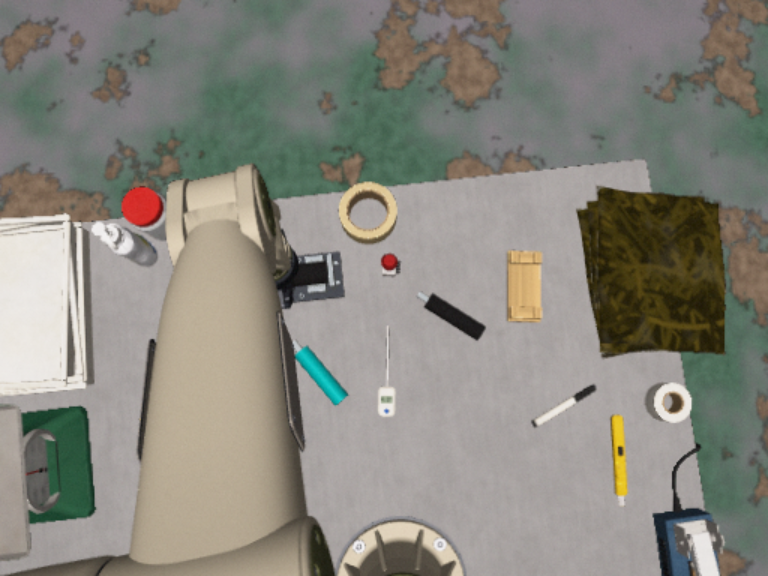

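send_rows([
  [[-0.03, 0.01, -0.02, 0, 0, 0], [-0.03, 0.01, -0.02, 0, 0, 0], [-0.03, 0.01, -0.02, 0, 0, 0], [-0.03, 0.01, -0.02, 0, 0, 0], [-0.03, 0.01, -0.02, 0, 0, 0]],
])

```text
clock: 14.85
tcp_pos: [0.54, 0.1862, 0.0229]
orientation: [-0.0, 0.735, -0.678, 0.0]
wrist_force: [-1.3, 0.8, 8.9]
finger_gap: 0.0388
```

```bash
python3 - <<'E'
from inhand import *
for i in range(6):
    s=get_state();p=read_camera('wrist');print(s['clock'],s['tcp_pos'],s['wrist_force'],s['ft_torque'])
E
```

```text
14.85 [0.54   0.1862 0.0229] [-1.2683  0.7915  8.8912] [ 0.2237  0.2345 -0.1503]
14.9 [0.54   0.1862 0.0229] [-1.5097  1.2662 10.8223] [ 0.2956  0.2279 -0.2089]
14.95 [0.54   0.1862 0.0229] [-0.6657  0.1589  8.8468] [ 0.2912  0.2938 -0.1665]
15.0 [0.54   0.1862 0.0229] [-1.1435  1.6999  9.1681] [ 0.3284  0.2115 -0.116 ]
15.05 [0.54   0.1862 0.0229] [-0.4845  1.2831  9.7871] [ 0.3605  0.3045 -0.1064]
15.1 [0.5399 0.1862 0.0229] [-1.091   1.8402  8.9557] [ 0.3437  0.2618 -0.0982]
```

send_rows([
  [[-0.03, 0, 0, 0, 0, 0], [-0.03, 0, 0, 0, 0, 0], [-0.03, 0, 0, 0, 0, 0], [-0.03, 0, 0, 0, 0, 0], [-0.03, 0, 0, 0, 0, 0]],
])

```text
clock: 15.65
tcp_pos: [0.54, 0.1862, 0.0229]
orientation: [-0.001, 0.735, -0.678, 0.001]
wrist_force: [-1.0, 1.4, 9.3]
finger_gap: 0.0388
```

```bash
python3 - <<'E'
from inhand import *
F=[]
for i in range(10):
    s=get_state();p=read_camera('wrist');F.append(np.r_[s['wrist_force'],s['ft_torque']])
print(np.mean(F,0),s['tcp_pos'])
E
```

```text
[-0.7196  1.5463  9.0026  0.3266  0.1179 -0.1552] [0.54   0.1862 0.0229]
```

Steady at about 9 N down (plus the roller's 3 N weight), with little side force and the flat end butted. Handing in.

```bash
python3 -c "
from workcell import *
print(hand_in())"
```

```text
the job is handed in; nothing more can be done
None
```

I moved the large black roller from the wooden rest to the V-rest and handed the job in with the gripper still pressing it down. No verdict was reported. It finished about 16 s into the 61 s limit.

- **Position:** the flat end is against the stop, the stub points away from it, and the roller is bedded in both saddles. In the hand it measured aligned to within about 0.1°. The final gripper position matches the seat position I had measured for the V-rest to within about 0.5 mm.
- **Force:** over the last ten readings the wrist pressed down at about 9 N. The roller adds about 3 N of its own weight, so the V carries roughly 12 N. Side force was about 0.7 N and the push against the stop about 1.5 N, so the load is close to even. The side force and a small leftover moment were not fully zeroed. I read those as a slight imbalance, not as contact on one side only.
- **Other things on the table:** in the top and side pictures taken during the press, the tape roll, date stamp, thermometer, smaller black roller and turquoise roller were where they started.

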